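# Bring the media tray to the second station and tip it so the discs gather

## Task

Slide the rail carriage, tray and all, from the station where it stands to the station at the other end of its rails, until it stops fully home. Then take the tray by its bar handle and raise that corner, the opposite corner staying in its nest on the carriage, until all six porcelain discs have slid down together into that low corner. Finish while holding the tray tilted and still like that: do not let go, spill no disc, prop the tray on nothing else, and leave the jar, the bowl and the knife alone.

Things in the scene. Friction and masses are not known exactly. Their poses are not given: they have to be found in the camera images.
- rail: fixed rail unit: black base 130 x 460 x 14 mm with two steel rods 12 mm thick and aluminium end blocks (highest point 36 mm). Origin: centre of its underside, on the bench. Its own y axis runs along the rods, towards the station to be reached; z is up. It lies anywhere within some cm and up to 0.3 rad of yaw
- carriage (a joint): travel of the aluminium carriage along the rail unit's +y: 0 m at the start station, 0.16 m (hard stop) at the station to be reached. A spring with its dead centre at 0.08 m drives it to the nearer end (about 3 N at each end); about 1 N of friction and 20 N s/m of drag. Push it past the middle, best all the way, and it stays home against the stop
- knob (a point): centre of the black push knob of the carriage, an upright cylinder 26 mm in diameter and 34 mm tall, from 64 to 98 mm above the bench (this point at 81 mm), on a 40 mm wide tongue (top at 52 mm) at the carriage's -y end, 155 mm from the centre of the bed. May be pushed or gripped; 35 mm free between it and the tray
- nest_corner (a point): point on top of the carriage's bed under the tray's low corner, 106 mm from the bed's centre along the rail's +x; moves with the carriage. The bed is a square plate, 174 mm a side and 12 mm thick, set diamondwise (diagonals along the rail's x and y), its top 52 mm above the bench, with lips 6 mm high that frame the tray with about 2.5 mm of play
- tray: loose square tray of bare sheet steel lying diamondwise in the carriage's nest, 150 x 150 mm outside, 32 mm high, walls and floor 4 mm, 0.25 to 0.5 kg. Origin: centre of its underside. Its x axis runs along a diagonal, from the handle corner to the low corner where the discs are to gather; y along the other diagonal; z up. Starts with its axes parallel to the rail unit's
- bar (a point): middle of the tray's bar handle: a straight round steel bar, 10 mm in diameter, along the tray's y, 68 mm free between its two 8 mm posts that stand on the walls near the handle (-x) corner. 66 mm from the tray's centre towards -x, 68 mm above its underside, 36 mm above the rim. Gripped firmly it does not turn in the fingers (the hand must tilt with the tray); a light grip may let it turn
- low_corner (a point): inner corner of the tray where the discs are to gather, on the inner floor (4 mm above the underside), 100 mm from the tray's centre along its +x
- foot (a point): outer bottom tip of the same corner of the tray, 106 mm from the centre along +x, at the underside: the point on which the tray is to tip
- disc0: loose glazed white porcelain grinding disc, 24 mm in diameter, 10 mm thick, 12 g, lying flat on the tray's floor in its middle or handle half; origin: centre of its underside. All six are alike; they start to slide at a tilt of about 0.18 to 0.26 rad, and 0.5 to 0.75 rad gathers them all
- disc1: loose glazed white porcelain grinding disc, 24 mm in diameter, 10 mm thick, 12 g, lying flat on the tray's floor in its middle or handle half; origin: centre of its underside. All six are alike; they start to slide at a tilt of about 0.18 to 0.26 rad, and 0.5 to 0.75 rad gathers them all
- disc2: loose glazed white porcelain grinding disc, 24 mm in diameter, 10 mm thick, 12 g, lying flat on the tray's floor in its middle or handle half; origin: centre of its underside. All six are alike; they start to slide at a tilt of about 0.18 to 0.26 rad, and 0.5 to 0.75 rad gathers them all
- disc3: loose glazed white porcelain grinding disc, 24 mm in diameter, 10 mm thick, 12 g, lying flat on the tray's floor in its middle or handle half; origin: centre of its underside. All six are alike; they start to slide at a tilt of about 0.18 to 0.26 rad, and 0.5 to 0.75 rad gathers them all
- disc4: loose glazed white porcelain grinding disc, 24 mm in diameter, 10 mm thick, 12 g, lying flat on the tray's floor in its middle or handle half; origin: centre of its underside. All six are alike; they start to slide at a tilt of about 0.18 to 0.26 rad, and 0.5 to 0.75 rad gathers them all
- disc5: loose glazed white porcelain grinding disc, 24 mm in diameter, 10 mm thick, 12 g, lying flat on the tray's floor in its middle or handle half; origin: centre of its underside. All six are alike; they start to slide at a tilt of about 0.18 to 0.26 rad, and 0.5 to 0.75 rad gathers them all
- jar: bystander: closed white plastic jar, 100 mm in diameter, 120 mm high, standing on the bench to the robot's right; origin: centre of its underside
- bowl: bystander: open steel mixing bowl, 140 mm across, 60 mm high, to the robot's right; origin: centre of its underside
- knife: bystander: long flat mixing knife with a handle, lying on a fixed glass plate (170 x 200 x 8 mm) to the robot's left; origin: about its middle

How it is judged:
By the outcome, as a careful person would: the job done as asked, in the order asked, and still so for the second after the job is handed in, while the arm keeps its last pose, push and grip.
It also fails if it takes over 54 s, if anything falls off the work surface, if the arm or the gripper's body presses on something with over 40 N, if the wrist force passes 120 N, or if a joint passes its speed limit or range.

## Robot

A 6-joint arm with a two-finger parallel gripper is mounted at the origin on the work surface. World frame = base frame: x ahead of the robot, y to its left, z up, the work surface at z = 0. Lengths are in m, angles in rad, forces in N, time in s.
With the tool pointing down it reaches from about 0.275 to 0.775 m from the base axis. Payload 14.6 kg.
Tool frame: the origin (TCP) lies at the very end of the fingers, on their centre line; the grasp point (between the pads) lies 19 mm behind it (arm.grip_depth is the z of the grasp point in the tool frame, in m); z points along the fingers, y is the line along which they close (so a half turn about z gives the same grasp; the last joint's range is limited). The gripper opens to 85 mm and grips with 20 to 120 N. Pads are 22 mm wide; open, the fingers measure 114 mm over their backs; the gripper's body (76 mm by 85 mm) begins 54 mm behind the grasp point. The pads swing forward as they close: fully open they stand 13 mm farther back than shut.
Start: joints at [1.164, 0.263, -0.048, 1.259, 0, 1.415], TCP at [0.131, 0.508, 0.231] pointing down, gripper open.
Joint ranges: [-2.65, 2.65], [-0.89, 1.7], [-1.18, 1.37], [-2.13, 2.11], [-1.35, 1.29], [-3.14, 3.14]. Speed limits (rad/s): [1.89, 1.89, 2.57, 2.79, 3.14, 3.14].

## Interface

Orientations are given as a unit quaternion [x, y, z, w].
In Python, from workcell import arm gives the robot as it stands.
- The arm moves only by the shell command python3 -m jog 'ROWS' [FORCE]. ROWS is JSON, a list that holds one entry, the list of rows, each a list of 7 numbers: the finger opening in cm, from 0 to 8.54, then the shift along the world's x, y, z in cm, then the turn, a rotation vector about the world's x, y, z in rad. In form: [[[grip, tx, ty, tz, wx, wy, wz], ...]]. A call has 1 to 12 rows; each row shifts and turns the commanded pose from where the row before left it; what a row does not reach is not made up. A row lasts 1/10 s, in which the tool goes at most 50 mm and 8.59 degrees, less where a joint would pass 70% of its speed; a pose out of reach is approached as far as the arm can. A call is refused whole if a number of a shift passes 5 or a number of a turn 0.15, either way. A call with a gripper value outside its range is refused whole. The fingers move at their own pace and stop on an object; FORCE is the grip in N (left out, the last holds). Time passes only in rows, so rows that do not move let the fingers close. It gives the time, the measured TCP pose, the force, the opening and the grip force at its end, in the units of the state.
- arm.get_obs(): the state, without advancing time (a new reading comes with each control period).
- arm.read_camera(name): name is "side" or "top"; returns (picture, depth): 420x560x3 uint8, blue, green, red; 420x560 float32, m along the optical axis (not along the pixel's ray), 0 where there is no reading.
- arm.camera_info(name): a dict with "mtx" (3x3 intrinsics, pixels), "T" (4x4, takes a point from camera to world coordinates). Camera axes: x right, y down, z forward; pixel columns grow to the right and rows downward; lengths in m; the calibration is good to about 2 mm. A picture is of the moment at which its call begins. camera_info takes no time and is no camera call.
- arm.close_job(): hands the job in; it is judged then, once.
The state is a dict: "t": time; "joints": joint angles; "qd": joint speeds; "joint_efforts": joint torques, N m; "position": TCP position; "ee_rot": TCP orientation; "contact_force": force on the tool from outside, world axes, zero at the start; "ft_torque": the same for the moment, N m; "opening": finger opening in m; "grip_force": force on a finger pad.
Only numpy, scipy, OpenCV 4.12 (cv2) and the standard library are available. Lean on these libraries where they do the work, as an engineer would, in place of code of your own. Each camera call takes 0.05 s, during which the arm holds its last target. There are 200 camera calls.

## Working session

There is one attempt and no reset: what is moved stays moved. The work goes in short steps, Python scripts to look and compute and a shell command to move; the robot and the scene stay as the last step left them, time stands still between calls to the robot, and variables do not carry over. Pictures are saved under pics/ and viewed, at most 10 in all, crops included, and the job is handed in when it is done.

```bash
mkdir -p pics; python3 - <<'E'
from workcell import arm
import cv2,numpy as np
for n in("top","side"):
    p,d=arm.read_camera(n);cv2.imwrite(f"pics/{n}0.png",p);np.savez(f"{n}0.npz",p=p,d=d)
    i=arm.camera_info(n);print(n,np.round(i["mtx"],1).tolist(),np.round(i["T"],3).tolist(),(d>0).mean())
o=arm.get_obs();print({k:np.round(v,3).tolist() for k,v in o.items()},arm.grip_depth)
E
```

```text
top [[385.5, 0.0, 281.1], [0.0, 385.5, 209.2], [0.0, 0.0, 1.0]] [[-0.081, -0.971, 0.225, 0.349], [-0.997, 0.078, -0.021, 0.021], [0.002, -0.225, -0.974, 1.088], [0.0, 0.0, 0.0, 1.0]] 0.9960374149659864
side [[508.5, 0.0, 288.1], [0.0, 508.5, 213.4], [0.0, 0.0, 1.0]] [[-0.925, -0.293, 0.242, 0.142], [-0.379, 0.679, -0.628, 1.142], [0.02, -0.673, -0.74, 1.426], [0.0, 0.0, 0.0, 1.0]] 0.9962712585034014
{'t': 0.1, 'joints': [1.164, 0.263, -0.049, 1.259, -0.0, 1.415], 'qd': [0.002, -0.0, 0.003, 0.0, 0.001, -0.001], 'joint_efforts': [0.002, -63.858, 38.506, 0.01, -0.0, 0.0], 'position': [0.131, 0.508, 0.231], 'ee_rot': [0.126, 0.992, -0.0, -0.0], 'contact_force': [-0.717, 0.868, -0.226], 'ft_torque': [-0.01, -0.023, 0.047], 'grip_force': 0.0, 'opening': 0.085} -0.0187
```

View pics/top0.png

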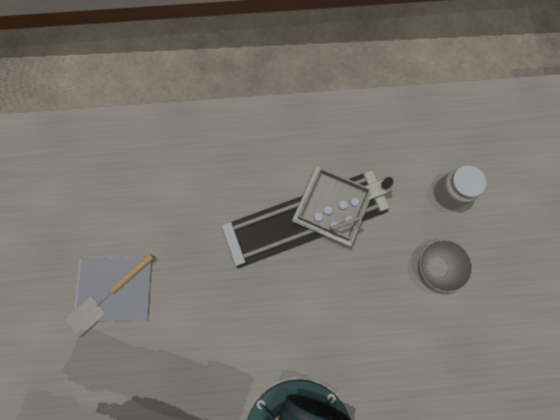

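View pics/side0.png

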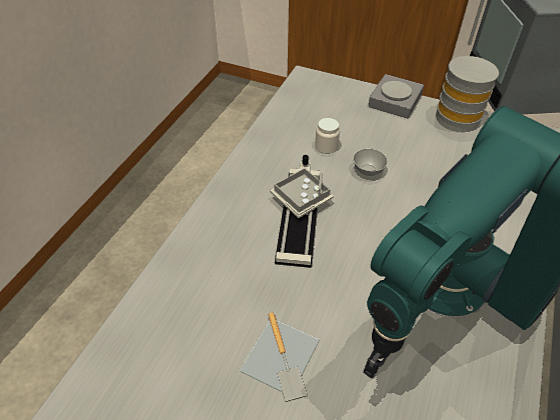

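The top view shows the rail running left (world +y). Its far end block is at about (232,245), the knob at (388,183), the tray near (333,207), and the handle on the robot side near (348,225). Next I measure these.

```bash
cat >h.py <<'E'
from workcell import arm
import cv2,numpy as np
def cloud(n,d):
    i=arm.camera_info(n);K=i["mtx"];T=np.array(i["T"])
    v,u=np.indices(d.shape);P=np.stack([(u-K[0][2])/K[0][0]*d,(v-K[1][2])/K[1][1]*d,d],-1)
    return P@T[:3,:3].T+T[:3,3]
def ray(n,u,v,z):
    i=arm.camera_info(n);K=i["mtx"];T=np.array(i["T"])
    r=T[:3,:3]@np.array([(u-K[0][2])/K[0][0],(v-K[1][2])/K[1][1],1]);return T[:3,3]+r*(z-T[2,3])/r[2]
E
python3 - <<'E'
from h import *
for n,(x0,x1,y0,y1) in dict(top=(215,405,160,275),side=(260,345,145,275)).items():
    f=np.load(n+"0.npz");p,d=f["p"],f["d"];C=cloud(n,d)
    roi=np.zeros(d.shape,bool);roi[y0:y1,x0:x1]=1
    z=C[...,2];g=p.max(2)
    print(n,"bench z",np.median(z[roi]))
    m=roi&(g<60)&(z>.07)&(z<.11);Q=C[m];print("knob",m.sum(),Q.mean(0),Q.min(0),Q.max(0))
    t=m&(z>.093);v,u=np.nonzero(t);print(" top px",u.mean(),v.mean(),t.sum(),"->",ray(n,u.mean(),v.mean(),.098))
    m=roi&(g<60)&(z>.004)&(z<.03);Q=C[m][:,:2]
    r=cv2.minAreaRect(Q.astype(np.float32)*1000);print("base",m.sum(),r,cv2.boxPoints(r).round().tolist())
    m=roi&(z>.107)&(z<.135);Q=C[m];print("bar",m.sum(),Q.mean(0),np.round(Q,3).tolist()[:25])
    s=4 if n=="top" else 6
    c=p[y0:y1,x0:x1];c=cv2.resize(c,None,fx=s,fy=s,interpolation=cv2.INTER_CUBIC)
    cv2.imwrite(f"pics/{n}0c.png",c[:600] if n=="top" else c[:600])
E
```

```text
top bench z 0.0026895059087281847
knob 83 [ 0.62870428 -0.2899208   0.09370021] [ 0.61827705 -0.30285532  0.07230326] [ 0.64061906 -0.28114341  0.10275618]
 top px 388.0689655172414 181.75862068965517 58 -> [ 0.62997951 -0.29212474  0.098     ]
base 2386 ((565.6435546875, -68.23712158203125), (127.1861572265625, 449.58477783203125), 16.14649200439453) [[442.0, 130.0], [567.0, -302.0], [689.0, -266.0], [564.0, 165.0]]
bar 131 [ 0.523254   -0.16281668  0.12409154] [[0.538, -0.196, 0.125], [0.538, -0.2, 0.122], [0.538, -0.202, 0.124], [0.536, -0.189, 0.123], [0.536, -0.191, 0.124], [0.536, -0.194, 0.123], [0.535, -0.196, 0.127], [0.535, -0.199, 0.125], [0.535, -0.202, 0.123], [0.534, -0.204, 0.126], [0.534, -0.183, 0.124], [0.534, -0.186, 0.124], [0.533, -0.188, 0.124], [0.533, -0.19, 0.127], [0.533, -0.194, 0.122], [0.532, -0.195, 0.127], [0.533, -0.199, 0.123], [0.532, -0.201, 0.125], [0.533, -0.204, 0.122], [0.532, -0.175, 0.124], [0.532, -0.178, 0.123], [0.531, -0.18, 0.123], [0.53, -0.182, 0.128], [0.531, -0.185, 0.125], [0.531, -0.188, 0.125]]
side bench z 0.0031775520119313727
kn
[... 325 characters left out ...]
38.0, 140.0], [561.0, -296.0], [687.0, -260.0], [564.0, 176.0]]
bar 47 [ 0.51920935 -0.15620801  0.12280475] [[0.533, -0.202, 0.124], [0.535, -0.199, 0.12], [0.532, -0.202, 0.119], [0.527, -0.197, 0.126], [0.533, -0.192, 0.122], [0.53, -0.195, 0.121], [0.525, -0.191, 0.126], [0.53, -0.184, 0.125], [0.527, -0.186, 0.124], [0.524, -0.191, 0.121], [0.529, -0.181, 0.123], [0.526, -0.171, 0.128], [0.526, -0.184, 0.117], [0.525, -0.171, 0.123], [0.521, -0.169, 0.126], [0.526, -0.161, 0.127], [0.523, -0.164, 0.125], [0.52, -0.168, 0.123], [0.528, -0.168, 0.114], [0.523, -0.164, 0.12], [0.516, -0.156, 0.13], [0.521, -0.147, 0.13], [0.52, -0.156, 0.124], [0.514, -0.15, 0.131], [0.521, -0.149, 0.123]]
```

View pics/top0c.png

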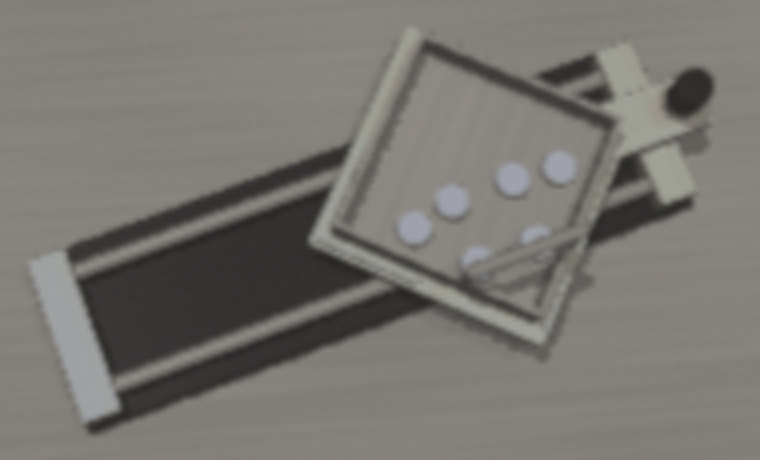

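Yaw is about 0.28 rad and the knob is at (0.6295, -0.291). The bar is at about (0.523, -0.160, 0.120). I'll grip the knob with the fingers closing along the rail's x; the same tool yaw suits the bar later.

```bash
python3 -m jog '[[[8.5,2.5,-4,0,0,0,-0.052],[8.5,2.5,-4,0,0,0,-0.052],[8.5,2.5,-4,0,0,0,-0.052],[8.5,2.5,-4,0,0,0,-0.052],[8.5,2.5,-4,0,0,0,-0.052],[8.5,2.5,-4,0,0,0,-0.052],[8.5,2.5,-4,0,0,0,-0.052],[8.5,2.5,-4,0,0,0,-0.052],[8.5,2.5,-4,0,0,0,-0.052],[8.5,2.5,-4,0,0,0,-0.052],[8.5,2.5,-4,0,0,0,-0.052],[8.5,2.5,-4,0,0,0,-0.052]]]' 30
python3 -m jog '[[[8.5,2.5,-4,0,0,0,-0.052],[8.5,2.5,-4,0,0,0,-0.052],[8.5,2.5,-4,0,0,0,-0.052],[8.5,2.5,-4,0,0,0,-0.052],[8.5,2.5,-4,0,0,0,-0.052],[8.5,2.5,-4,0,0,0,-0.052],[8.5,2.5,-4,0,0,0,-0.052],[8.5,2.4,-3.9,0,0,0,-0.05],[8.5,0,0,-2,0,0,0],[8.5,0,0,-2,0,0,0],[8.5,0,0,0,0,0,0]]]' 30
```

```text
t: 1.3
position: [0.4313, 0.0264, 0.2312]
ee_rot: [0.425, 0.905, 0.0, 0.0]
contact_force: [1.3, 2.3, 0.5]
opening: 0.0854
grip_force: 0.0
t: 2.4
position: [0.6288, -0.2902, 0.1882]
ee_rot: [0.601, 0.799, -0.0, -0.002]
contact_force: [-0.5, -0.7, -0.1]
opening: 0.0845
grip_force: 0.0
```

```bash
python3 -m jog '[[[8.5,0.06,-0.1,-3,0,0,0],[8.5,0,0,-3,0,0,0],[8.5,0,0,-3,0,0,0],[8.5,0,0,-2,0,0,0],[8.5,0,0,-1.2,0,0,0],[4,0,0,0,0,0,0],[2,0,0,0,0,0,0],[0,0,0,0,0,0,0],[0,0,0,0,0,0,0],[0,0,0,0,0,0,0],[0,0,0,0,0,0,0],[0,0,0,0,0,0,0]]]' 30
```

```text
t: 3.6
position: [0.6309, -0.2918, 0.0705]
ee_rot: [0.601, 0.799, 0.0, 0.001]
contact_force: [-1.3, 1.2, 6.1]
opening: 0.0248
grip_force: 29.2
```

```bash
python3 -m jog '[[[0,-0.2,0.7,0,0,0,0],[0,-0.4,1.35,0,0,0,0],[0,-0.4,1.35,0,0,0,0],[0,-0.4,1.35,0,0,0,0],[0,-0.4,1.35,0,0,0,0],[0,-0.4,1.35,0,0,0,0],[0,-0.38,1.35,0,0,0,0],[0,-0.38,1.35,0,0,0,0],[0,-0.38,1.35,0,0,0,0],[0,-0.38,1.35,0,0,0,0],[0,-0.38,1.35,0,0,0,0],[0,-0.2,0.7,0,0,0,0]]]' 30
python3 -m jog '[[[0,0,0,0,0,0,0],[0,0,0,0,0,0,0]]]' 30
```

```text
t: 4.8
position: [0.5873, -0.1414, 0.0704]
ee_rot: [0.601, 0.799, 0.0, 0.0]
contact_force: [-2.6, -0.3, 9.4]
opening: 0.025
grip_force: 30.5
t: 5.0
position: [0.5874, -0.1416, 0.0704]
ee_rot: [0.601, 0.799, 0.0, 0.0]
contact_force: [-2.0, 3.8, 12.3]
opening: 0.0244
grip_force: 30.7
```

```bash
python3 -m jog '[[[0,-0.05,0.2,0,0,0,0],[0,-0.05,0.2,0,0,0,0],[0,-0.03,0.1,0,0,0,0],[0,0,0,0,0,0,0],[0,0,0,0,0,0,0]]]' 30
```

```text
t: 5.5
position: [0.5864, -0.1381, 0.0704]
ee_rot: [0.601, 0.799, -0.0, 0.001]
contact_force: [-2.8, -4.1, 9.8]
opening: 0.0251
grip_force: 30.4
```

```bash
python3 -m jog '[[[0,-0.05,0.2,0,0,0,0],[0,-0.05,0.2,0,0,0,0],[0,0,0,0,0,0,0],[0,0,0,0,0,0,0]]]' 30
```

```text
t: 5.9
position: [0.5864, -0.138, 0.0705]
ee_rot: [0.602, 0.798, -0.003, 0.004]
contact_force: [2.8, -30.8, 0.1]
opening: 0.025
grip_force: 30.2
```

Hard against the stop: no more motion, and the force is about 30 N. Now I release, rise and look.

```bash
python3 -m jog '[[[0,0.1,-0.4,0,0,0,0],[5,0,0,0,0,0,0],[8.5,0,0,0,0,0,0],[8.5,0,0,0,0,0,0],[8.5,0,0,0,0,0,0],[8.5,0,0,2,0,0,0],[8.5,0,0,3,0,0,0],[8.5,0,0,4,0,0,0],[8.5,0,-4,4,0,0,0],[8.5,0,-5,2,0,0,0],[8.5,0,-5,0,0,0,0],[8.5,0,-5,0,0,0,0]]]' 30
python3 -m jog '[[[8.5,0,-4,0,0,0,0],[8.5,0,0,0,0,0,0]]]' 
python3 - <<'E'
from h import *
out=[]
for n,(x0,x1,y0,y1) in dict(top=(215,405,160,275),side=(245,345,145,275)).items():
    p,d=arm.read_camera(n);C=cloud(n,d)
    roi=np.zeros(d.shape,bool);roi[y0:y1,x0:x1]=1
    z=C[...,2];g=p.max(2);near=np.hypot(C[...,0]-.54,C[...,1]-.0)<.2
    m=roi&near&(g<60)&(z>.07)&(z<.11);v,u=np.nonzero(m&(z>.093));print(n,"knob",m.sum(),ray(n,u.mean(),v.mean(),.098))
    m=roi&near&(z>.113)&(z<.135);Q=C[m];print("bar",m.sum(),Q.mean(0),Q.min(0),Q.max(0),cv2.fitLine(Q[:,:2].astype(np.float32),2,0,.01,.01).ravel())
    np.savez(n+"1.npz",p=p,d=d)
    c=p[160:275,215:405] if n=="top" else p[145:275,235:355]
    out.append(cv2.resize(c,(760,460) if n=="top" else (600,600),interpolation=cv2.INTER_CUBIC))
    cv2.imwrite(f"pics/{n}1.png",out[-1])
E
```

```text
t: 7.1
position: [0.5861, -0.321, 0.2141]
ee_rot: [0.601, 0.799, 0.0, 0.001]
contact_force: [0.7, 0.4, 0.2]
opening: 0.0851
grip_force: 0.0
t: 7.3
position: [0.5854, -0.3638, 0.2119]
ee_rot: [0.603, 0.798, -0.0, -0.0]
contact_force: [-0.3, 0.8, -0.9]
opening: 0.0852
grip_force: 0.0
top knob 65 [ 0.58696872 -0.14048544  0.098     ]<stdin>:8: RuntimeWarning: Mean of empty slice.
  ret = um.true_divide(
Traceback (most recent call last):
ValueError: zero-size array to reduction operation minimum which has no identity
```

```bash
python3 - <<'E'
from h import *
p,d=arm.read_camera("top");np.savez("top1.npz",p=p,d=d);cv2.imwrite("pics/top1.png",cv2.resize(p[150:300,200:400],None,fx=4,fy=4,interpolation=cv2.INTER_CUBIC))
C=cloud("top",d);m=(np.hypot(C[...,0]-.479,C[...,1]+.006)<.08);print(m.sum(),np.percentile(C[m][:,2],[1,10,50,90,99,100]))
q,e=arm.read_camera("side");np.savez("side1.npz",p=q,d=e);C=cloud("side",e)
m=(np.hypot(C[...,0]-.479,C[...,1]+.006)<.06)&(C[...,2]>.113)&(C[...,2]<.135);print(m.sum(),C[m].mean(0))
E
```

```text
3397 [0.67609865 0.6922935  0.71198131 0.71782653 0.71894808 0.72019185]
53 [ 0.47653458 -0.00862141  0.12338723]
```

View pics/top1.png

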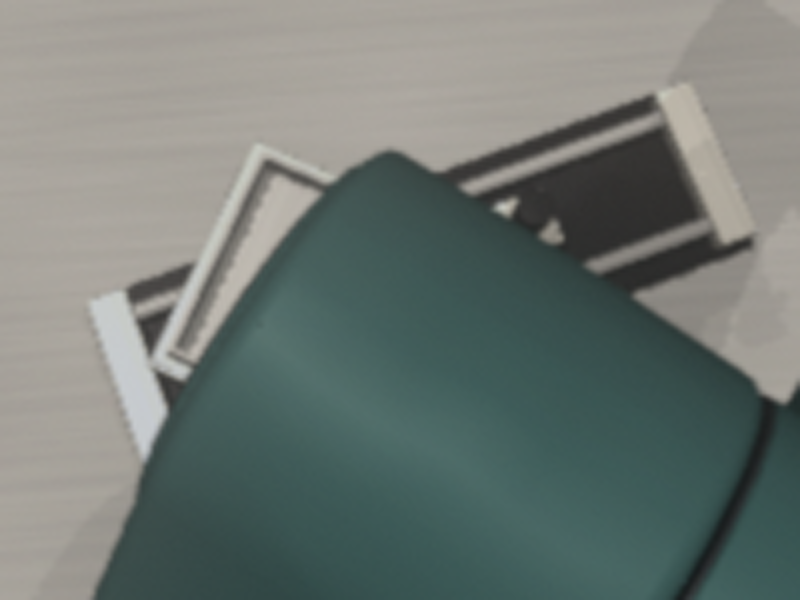

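The forearm hides the tray in the top view, with the knob just visible at crop (530,210). I'll check the side view numerically.

```bash
python3 - <<'E'
from h import *
ex=np.array([np.cos(.28),np.sin(.28)]);ey=np.array([-ex[1],ex[0]]);k=np.array([.6295,-.291])
for s,t in((0,0),(1,.16)):
    f=np.load(f"side{s}.npz");p,d=f["p"],f["d"];C=cloud("side",d);g=p.max(2);z=C[...,2]
    kk=k+ey*t;b=kk+.155*ey-.066*ex
    A=(C[...,:2]-kk);m=(np.hypot(A[...,0],A[...,1])<.03)&(g<60)&(z>.07)&(z<.11);print("knob",m.sum(),(A[m].mean(0)@ex,A[m].mean(0)@ey))
    A=(C[...,:2]-b);m=(np.hypot(A[...,0],A[...,1])<.06)&(z>.111)&(z<.135);l=A[m]@np.c_[ex,ey]
    print("bar",m.sum(),l.mean(0),l.min(0),l.max(0),np.polyfit(l[:,1],l[:,0],1))
cv2.imwrite("pics/side1.png",cv2.resize(p[150:270,230:360],None,fx=5,fy=5,interpolation=cv2.INTER_CUBIC))
E
```

```text
knob 42 (np.float64(-0.00070372466599722), np.float64(0.0029178444634316734))
bar 45 [-0.00271676  0.00358488] [-0.00746227 -0.04265969] [0.00226443 0.04671446] [-0.00427904 -0.00270142]
knob 59 (np.float64(-0.002359485129371898), np.float64(0.0030597946372400405))
bar 55 [-2.99475352e-03  6.43335887e-05] [-0.00767772 -0.04645921] [0.00205714 0.04202781] [-0.00193342 -0.00299463]
```

View pics/side1.png

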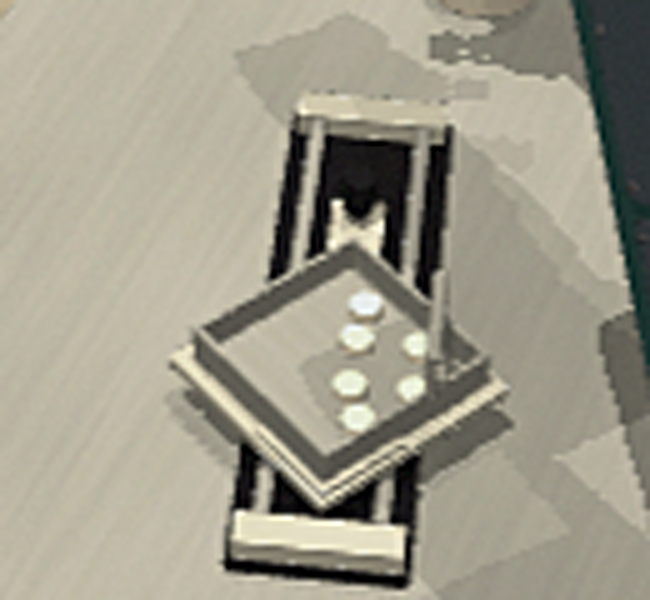

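Side crop: tray seated in the nest, six discs in its middle and handle half around (345-415, 300-415), the bar near (440,320). Knob and bar match a travel of 0.16 m. Now to the bar at about (0.478, -0.006).

```bash
python3 -m jog '[[[8.5,-1.19,3.98,0,0,0,0],[8.5,-1.19,3.98,0,0,0,0],[8.5,-1.19,3.98,0,0,0,0],[8.5,-1.19,3.98,0,0,0,0],[8.5,-1.19,3.98,0,0,0,0],[8.5,-1.19,3.98,0,0,0,0],[8.5,-1.19,3.98,0,0,0,0],[8.5,-1.19,3.98,0,0,0,0],[8.5,-1.19,3.98,0,0,0,0],[8.5,0,0,-2,0,0,0],[8.5,0,0,0,0,0,0],[8.5,0,0,0,0,0,0]]]' 40; python3 -c "
from workcell import arm
print(arm.get_obs()['joints'])"
```

```text
t: 8.65
position: [0.4786, -0.0006, 0.1937]
ee_rot: [0.601, 0.799, -0.0, -0.0]
contact_force: [0.4, 0.1, -0.0]
opening: 0.0846
grip_force: 0.0
[-1.71714679e-01  1.99880789e-01 -2.38623449e-01  1.13239045e+00
 -4.49057362e-06  1.11700170e+00]
```

```bash
python3 -m jog '[[[8.5,-0.05,-0.5,-3,0,0,0],[8.5,0,0,-3,0,0,0],[8.5,0,0,-2,0,0,0],[8.5,0,0,-1.3,0,0,0],[5,0,0,0,0,0,0],[3,0,0,0,0,0,0],[1.5,0,0,0,0,0,0],[0.5,0,0,0,0,0,0],[0,0,0,0,0,0,0],[0,0,0,0,0,0,0],[0,0,0,0,0,0,0],[0,0,0,0,0,0,0]]]' 40
```

```text
t: 9.85
position: [0.4787, -0.0062, 0.1008]
ee_rot: [0.601, 0.799, 0.0, 0.0]
contact_force: [-1.6, -0.7, 6.0]
opening: 0.0082
grip_force: 39.0
```

```bash
python3 - <<'E'
import numpy as np
ex=np.array([np.cos(.28),np.sin(.28)]);th=np.arange(0,.661,.03)
x=-.172*np.cos(th)+.049*np.sin(th);z=.172*np.sin(th)+.049*np.cos(th)
for t,a,b in zip(th[1:],np.diff(x)*100,np.diff(z)*100):print(round(t,2),np.round([*(a*ex),b],3),end="; ")
print(.03*-ex[1],.03*ex[0])
E
```

```text
0.03 [0.149 0.043 0.514]; 0.06 [0.163 0.047 0.509]; 0.09 [0.178 0.051 0.504]; 0.12 [0.192 0.055 0.498]; 0.15 [0.207 0.059 0.492]; 0.18 [0.221 0.063 0.485]; 0.21 [0.235 0.067 0.478]; 0.24 [0.248 0.071 0.47 ]; 0.27 [0.262 0.075 0.462]; 0.3 [0.275 0.079 0.454]; 0.33 [0.288 0.083 0.445]; 0.36 [0.301 0.086 0.436]; 0.39 [0.313 0.09  0.426]; 0.42 [0.325 0.094 0.416]; 0.45 [0.337 0.097 0.406]; 0.48 [0.349 0.1   0.395]; 0.51 [0.36  0.103 0.384]; 0.54 [0.371 0.107 0.373]; 0.57 [0.381 0.11  0.361]; 0.6 [0.392 0.113 0.349]; 0.63 [0.401 0.115 0.337]; 0.66 [0.411 0.118 0.324]; -0.008290669456923413 0.028831663149323127
```

```bash
python3 -m jog '[[[0,0,0,0,0,0,0],[0,0.15,0.04,0.51,-0.0083,0.0288,0],[0,0.16,0.05,0.51,-0.0083,0.0288,0],[0,0.18,0.05,0.5,-0.0083,0.0288,0],[0,0.19,0.05,0.5,-0.0083,0.0288,0],[0,0.21,0.06,0.49,-0.0083,0.0288,0],[0,0,0,0,0,0,0],[0,0,0,0,0,0,0]]]' 70
python3 - <<'E'
from h import *
p,d=arm.read_camera("side");cv2.imwrite("pics/side2.png",cv2.resize(p[140:270,220:370],None,fx=4.5,fy=4.5,interpolation=cv2.INTER_CUBIC))
E
```

```text
t: 10.65
position: [0.4875, -0.0035, 0.125]
ee_rot: [0.599, 0.797, -0.059, -0.045]
contact_force: [0.6, 0.4, -2.7]
opening: 0.0075
grip_force: 68.8
```

View pics/side2.png

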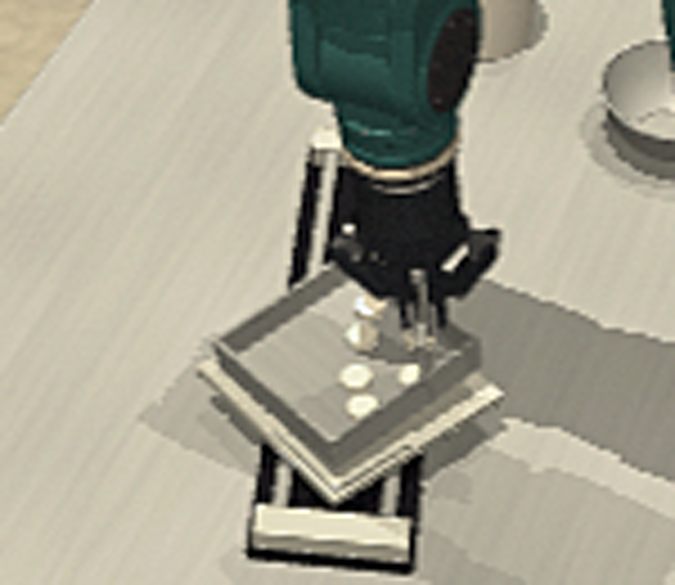

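The handle corner is lifted, the low corner at crop (215,350) is still in its nest, the grip holds and the force is small. I'll continue.

```bash
python3 -m jog '[[[0,0.22,0.06,0.48,-0.0083,0.0288,0],[0,0.23,0.07,0.48,-0.0083,0.0288,0],[0,0.25,0.07,0.47,-0.0083,0.0288,0],[0,0.26,0.07,0.46,-0.0083,0.0288,0],[0,0.27,0.08,0.45,-0.0083,0.0288,0],[0,0.29,0.08,0.45,-0.0083,0.0288,0],[0,0,0,0,0,0,0],[0,0,0,0,0,0,0]]]' 70
python3 -m jog '[[[0,0.3,0.09,0.44,-0.0083,0.0288,0],[0,0.31,0.09,0.43,-0.0083,0.0288,0],[0,0.32,0.09,0.42,-0.0083,0.0288,0],[0,0.34,0.1,0.41,-0.0083,0.0288,0],[0,0.35,0.1,0.39,-0.0083,0.0288,0],[0,0,0,0,0,0,0],[0,0,0,0,0,0,0]]]' 70
python3 - <<'E'
from h import *
o=arm.get_obs();print(np.round(o["joints"],2))
E
```

```text
t: 11.5
position: [0.5025, 0.0007, 0.1528]
ee_rot: [0.593, 0.788, -0.131, -0.098]
contact_force: [0.7, 0.0, -3.8]
opening: 0.0074
grip_force: 69.0
t: 12.2
position: [0.5187, 0.0053, 0.1738]
ee_rot: [0.584, 0.776, -0.189, -0.142]
contact_force: [1.1, -0.0, -3.5]
opening: 0.0074
grip_force: 69.1
[-0.06  0.62  0.27  1.67 -0.15  1.26]
```

```bash
python3 -m jog '[[[0,0.36,0.1,0.38,-0.0083,0.0288,0],[0,0.37,0.11,0.37,-0.0083,0.0288,0],[0,0.38,0.11,0.36,-0.0083,0.0288,0],[0,0.39,0.11,0.35,-0.0083,0.0288,0],[0,0.4,0.12,0.33,-0.0083,0.0288,0],[0,0,0,0,0,0,0],[0,0,0,0,0,0,0],[0,0,0,0,0,0,0],[0,0,0,0,0,0,0],[0,0,0,0,0,0,0]]]' 70
python3 - <<'E'
from h import *
from scipy.spatial.transform import Rotation as R
o=arm.get_obs();r=R.from_quat(o["ee_rot"]).as_matrix();print(np.round(o["joints"],2),"tilt",np.arccos(-r[2,2]))
# grasp point and inferred foot if the bar has not turned in the fingers
r0=R.from_quat([.601,.799,0,0]).as_matrix();D=r@r0.T;ex=np.array([np.cos(.28),np.sin(.28),0])
print("foot",np.array(o["position"])+D@(.172*ex+[0,0,-.0488]))
p,d=arm.read_camera("side");q,e=arm.read_camera("top")
np.savez("fin.npz",p=p,d=d,q=q,e=e)
cv2.imwrite("pics/s3.png",np.hstack([cv2.resize(p[150:270,230:350],(480,480),interpolation=cv2.INTER_CUBIC),cv2.resize(q[160:280,210:290],(320,480),interpolation=cv2.INTER_CUBIC)]))
E
```

```text
t: 13.2
position: [0.5377, 0.0108, 0.1922]
ee_rot: [0.572, 0.76, -0.247, -0.186]
contact_force: [-0.5, 0.2, -3.6]
opening: 0.0073
grip_force: 69.2
[-0.03  0.77  0.53  1.93 -0.18  1.31] tilt 0.628583718445804
foot [0.64383275 0.04125232 0.0516067 ]
```

View pics/s3.png

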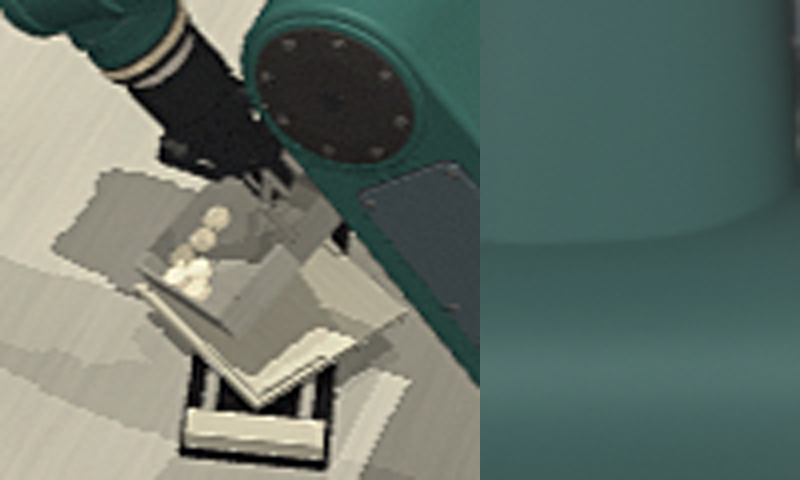

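The side crop shows the low corner in its nest. Three discs are at (175-195, 270-290) in the corner and three in a row up the far wall at (182,258), (203,238) and (217,217). I'll measure them in tray coordinates and check whether they are still moving.

```bash
cat >m.py <<'E'
from h import *
from scipy.spatial.transform import Rotation as R
o=arm.get_obs();r=R.from_quat(o["ee_rot"]).as_matrix();r0=R.from_quat([.601,.799,0,0]).as_matrix()
B=np.array([[np.cos(.28),-np.sin(.28),0],[np.sin(.28),np.cos(.28),0],[0,0,1]]);F=(r@r0.T)@B
foot=np.array(o["position"])+F@[.172,0,-.0488]
p,d=arm.read_camera("side");C=cloud("side",d);L=(C-foot)@F+[.106,0,0]
i=arm.camera_info("side");K=i["mtx"];T=np.array(i["T"])
# cast pixel rays onto the plane of the disc tops (14 mm above the underside)
v,u=np.indices(d.shape);ry=np.stack([(u-K[0][2])/K[0][0],(v-K[1][2])/K[1][1],np.ones_like(d)],-1)@T[:3,:3].T
n=F[:,2];s=((foot+.014*n-T[:3,3])@n)/(ry@n);Q=(T[:3,3]+ry*s[...,None]-foot)@F*1000+[106,0,0]
m=(p.min(2)>170)&(abs(Q[...,1])+abs(Q[...,0])<104)&(abs(L[...,2]-.014)<.012)
k,lab,st,ce=cv2.connectedComponentsWithStats(m.astype(np.uint8))
for j in range(1,k):
    if st[j,4]>3:print("blob",st[j,4],Q[lab==j].mean(0)[:2].round(),"z",L[lab==j][:,2].mean().round(3))
print("t",o["t"],"joints",np.round(o["joints"],3))
y0,y1,x0,x1=st[1:,1].min(),(st[1:,1]+st[1:,3]).max(),st[1:,0].min(),(st[1:,0]+st[1:,2]).max()
for a in p.min(2)[y0-2:y1+3,x0-3:x1+4]//10:print(' '.join('%2d'%b for b in a))
E
python3 m.py
```

```text
blob 63 [51. 19.] z 0.011
t 13.3 joints [-0.034  0.77   0.528  1.934 -0.183  1.313]
12 13 12 12 12 12 12 12 12 11 10 11 11 11 10 10 11 10 10 10 10 10
12 13 12 12 12 12 12 12 11 10 10 10 11 10 10 12 13 11 10 10 10 10
13 13 12 12 13 12 12 12 11 11 11 11 10 10 15 18 16 16 15 10 10 10
12 12 12 13 12 12 12 10 11 10 10 10  9 13 18 15 15 16 15 11 10 10
13 12 12 12 12 12 11 10 10 11 10 10 12 15 15 15 16 17 15 12 10 10
12 12 13 13 12 11 10 10 10 11 11 10 12 15 16 16 16 15 15 11 10 10
12 13 13 12 11 10 10 10 10 10 10 10 10 12 15 13 14 15 12 10 10 11
13 13 13 11  9 11 11 10 10 10 10 13 16 16 14 10 13 11 10 10 10 10
13 13 11  9  9 10 10 11 10 11 13 15 16 16 17 14 10 10 10 10 10 10
12 11  9  9  9 10 11 10 10 14 18 15 15 16 17 15 10 10 10 10 10 10
12  9  9  9  9 10 11 10 10 13 16 15 14 15 16 14 10 11 11 11 10  9
 9 10  9  9  9 10 11 13 12 12 13 14 14 14 14 12 10  9  9  9  9  9
 9  9  9  9  8  9 13 14 14 13 10 11 13 13 10  9  9  9  9  9  9  9
11  9  9  9 11 13 14 13 14 14 11  7  8  8  8  9  9  9  9  9  9  9
12 11  9  9 11 14 13 14 14 14 12 11 15 11  8  9  9  9  9  9  9  9
12 12 11  9 11 13 17 20 13 15 19 22 22 20 14 13 11 15 15 15 15 15
12 12 12 11  9 13 18 18 15 18 21 21 22 21 15 12 14 15 14 14 14 13
12 11 11 12 18 22 21 20 19 21 21 21 20 19 16 14 14 14 14 13 13 13
14 12 11 15 21 21 21 21 20 19 19 19 19 18 17 12 13 13 13 13 13 13
11 13 15 20 21 21 22 21 16 15 17 17 18 16 13 13 13 13 13 13 13 13
 6  9 13 17 20 21 19 16 15 15 20 20 19 17 12 13 13 13 13 13 13 13
 8  5  6 10 13 14 15 15 15 19 19 20 19 15 14 13 13 13 13 13 13 13
11  9  6  6  9 12 13 16 19 20 20 20 19 17 17 13 13 13 13 13 13 13
16 10 10  8  5  6  9 14 16 19 21 19 16 17 14 13 13 13 13 13 13 12
18 16 10 11 10  7  5  6 10 14 15 16 17 15 13 13 13 13 13 13 11  9
15 18 16 10 10 10  9  6  6  8 12 14 14 13 13 13 13 13 13 13 12 11
11 15 18 16 10 10 11 10  8  5  6 11 14 13 13 13 13 13 13 12 11 11
13 11 15 18 16 10 10 11 11  9  6  6  9 12 14 13 13 13 12 11 11 12
```

```bash
cat >>m.py <<'E'
print("discs at tray x,y (mm); corner is (100,0):")
for a,b in((4,16),(9.3,13.2),(13.3,7.5),(16.5,11.5),(18.5,5),(21.5,11)):
    print(Q[int(round(y0-2+a)),int(round(x0-3+b)),:2].round())
print(x0,y0)
E
python3 m.py | sed -n '1,2p;/discs/,$p'
```

```text
blob 65 [50. 20.] z 0.012
t 13.35 joints [-0.034  0.77   0.528  1.934 -0.183  1.313]
discs at tray x,y (mm); corner is (100,0):
[ 30. -42.]
[ 40. -22.]
[ 60. -12.]
[39. 12.]
[71.  8.]
[39. 40.]
271 202
```

```bash
cat >>m.py <<'E'
print("depth-based:")
for a,b in((4,16),(9.3,13.2),(13.3,7.5),(16.5,11.5),(18.5,5),(21.5,11)):
    y,x=int(round(y0-2+a)),int(round(x0-3+b));print((L[y-1:y+2,x-1:x+2].reshape(-1,3).mean(0)*1000).round())
f=(abs(L[...,0])+abs(L[...,1])<.085)&(abs(L[...,2]-.004)<.02)&(p.min(2)<145)
A=L[f];c=np.linalg.lstsq(np.c_[A[:,:2],np.ones(len(A))],A[:,2],rcond=None)[0];print("floor plane",f.sum(),c)
cv2.imwrite("pics/s4.png",cv2.resize(p[190:250,255:315],(600,600),interpolation=cv2.INTER_CUBIC))
E
python3 m.py | sed -n '/depth/,$p'
```

```text
depth-based:
[ 33. -47.  10.]
[ 42. -25.  12.]
[-39. 120. 123.]
[41.  9. 12.]
[75.  2.  9.]
[41. 38. 12.]
floor plane 360 [0.02965266 0.00347128 0.00280606]
```

View pics/s4.png

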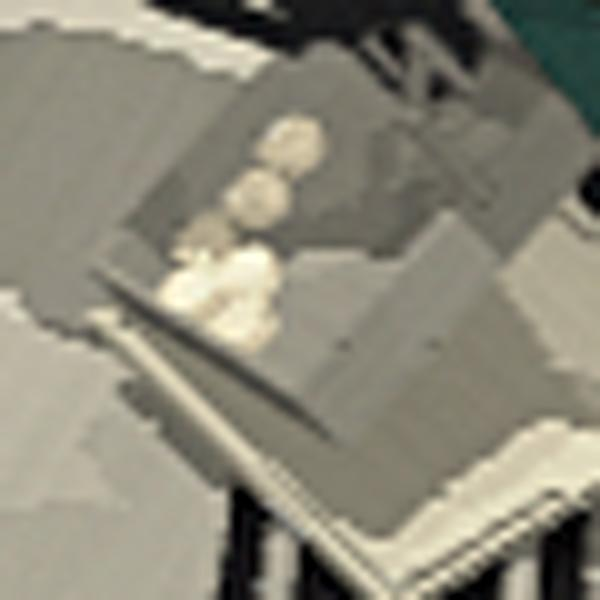

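```bash
cat >>m.py <<'E'
print("proj")
for l in((83,0,14),(66,-17,14),(66,17,14),(49,-34,14),(49,34,14),(49,0,14),(32,-51,14),(32,-17,14),(106,0,32),(0,-106,32),(0,106,32),(100,0,4),(0,100,4),(0,-100,4)):
    w=foot+F@(np.array(l)/1000-[.106,0,0]);c=T[:3,:3].T@(w-T[:3,3]);q=np.array(K)@c;q=q[:2]/q[2];print(l,((q-[255,190])*10+5).round())
E
python3 m.py | sed -n '/proj/,$p'
```

```text
proj
(83, 0, 14) [160. 280.]
(66, -17, 14) [204. 230.]
(66, 17, 14) [192. 301.]
(49, -34, 14) [248. 180.]
(49, 34, 14) [225. 322.]
(49, 0, 14) [237. 250.]
(32, -51, 14) [292. 130.]
(32, -17, 14) [281. 199.]
(106, 0, 32) [ 78. 271.]
(0, -106, 32) [353. -40.]
(0, 106, 32) [285. 405.]
(100, 0, 4) [138. 312.]
(0, 100, 4) [335. 440.]
(0, -100, 4) [395.  20.]
```

The discs are down, but two near the +y wall look slightly arched, with a possible gap behind them. A brisk tilt wiggle about the foot, ending a little steeper, should settle them.

```bash
python3 -m jog '[[[0,-0.79,-0.23,-0.69,0.0166,-0.0577,0],[0,-0.75,-0.22,-0.73,0.0166,-0.0577,0],[0,0.75,0.22,0.73,-0.0166,0.0577,0],[0,0.79,0.23,0.69,-0.0166,0.0577,0],[0,-0.79,-0.23,-0.69,0.0166,-0.0577,0],[0,-0.75,-0.22,-0.73,0.0166,-0.0577,0],[0,0.75,0.22,0.73,-0.0166,0.0577,0],[0,0.79,0.23,0.69,-0.0166,0.0577,0],[0,0.41,0.12,0.32,-0.0083,0.0288,0],[0,0,0,0,0,0,0],[0,0,0,0,0,0,0],[0,0,0,0,0,0,0]]]' 70
python3 m.py | sed -n '2,32p;/depth/,/proj/p'
```

```text
t: 14.7
position: [0.5415, 0.012, 0.1956]
ee_rot: [0.569, 0.756, -0.259, -0.195]
contact_force: [-4.3, 0.6, 4.4]
opening: 0.0074
grip_force: 71.1
t 14.7 joints [-0.029  0.803  0.586  1.99  -0.188  1.323]
12 12 12 13 12 12 12 10 11 11 10 10 11 13 15 15 16 15 10 10 10
12 12 12 13 12 11 10 11 11 11 10 10 11 16 15 15 15 15 13 10 10
12 12 13 12 12 11 10 10 11 11 10 12 15 15 15 16 17 16 13 10 10
12 13 12 12 11 10 11 10 11 10 10 11 13 15 15 16 16 15 11 10 10
13 13 13 11 10 10 11 11 10 10 10 10 12 12 12 14 14 11 10 10 10
13 13 12 10 11 10 11 10 10 11 14 15 16 15 10 11 10 10 10 10 10
13 12 10 11 10 10 10 10 10 13 15 15 16 16 13 10 10 10 10 10 10
12  9  9  9 11 11 10 10 12 15 15 15 15 16 14 10 10 10 10 11 10
10  9 10 10 10 10 10 10 12 15 15 15 16 16 15 10 10 10 10 10  9
 9  9  9  9  9 11 14 14 12 13 13 13 14 14 11 10 10 10  9  9  9
 9  9  9  9 10 12 13 13 12 10 11 13 13 10  8  9  9  9  9  9  9
 9  9  9 10 11 13 13 14 14 11  8  8  8  8  9  9  9  9  9  9  9
 9  9  9 11 14 13 13 13 14 14 18 22 16  8  9  9  9  9  9  9  9
11  9  9 11 13 13 15 16 16 20 21 22 21 12  8  9  9  9  9  9  9
12 11  9  9 15
[... 222 characters left out ...]
 13 13 13 13 13
10 14 16 20 21 19 17 18 18 19 19 18 15 11 13 13 13 13 13 13 13
 5  6 10 13 15 16 17 18 19 19 20 19 16 16 13 13 13 13 13 13 13
10  6  6  8 12 13 14 18 20 19 19 19 17 14 13 13 13 13 13 13 12
10 10  9  6  6 11 13 16 19 20 20 18 17 12 13 13 13 13 13 12 12
16 10 10 10  7  5  7 12 12 14 16 16 13 12 13 13 13 13 12 12 12
18 16 10 10 10  9  6  6  8 12 13 12 13 13 13 13 13 12 12 11 11
15 15 10 10 10 10 10  8  5  7 11 13 13 13 13 13 13 12 11 12 12
discs at tray x,y (mm); corner is (100,0):
[ 21. -27.]
[32. -8.]
[58. -0.]
[36. 24.]
depth-based:
[ 31. -39.   4.]
[ 40. -19.   5.]
[62. -6.  9.]
[41. 17.  8.]
[65. 18. 12.]
[37. 47.  8.]
floor plane 337 [0.02344141 0.00147063 0.00214408]
proj
```

View pics/s4.png

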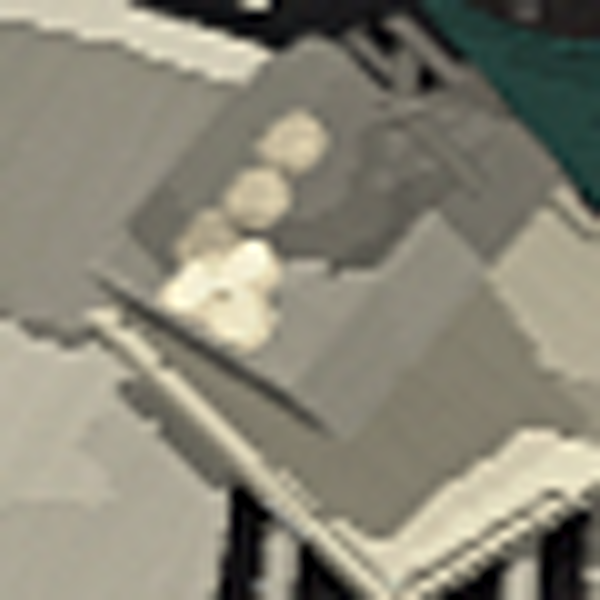

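All six discs now pack together in the low corner: corner disc at crop (190,285), neighbours touching, last one at (293,140). The foot is seated and the tray is held at 0.66 rad. I'll let it settle and hand in.

```bash
python3 -m jog '[[[0,0,0,0,0,0,0],[0,0,0,0,0,0,0],[0,0,0,0,0,0,0],[0,0,0,0,0,0,0],[0,0,0,0,0,0,0],[0,0,0,0,0,0,0]]]' 70 && python3 -c "
from workcell import arm
print(arm.get_obs()['qd']);print(arm.close_job())"
```

```text
t: 15.35
position: [0.5416, 0.012, 0.1956]
ee_rot: [0.569, 0.756, -0.259, -0.195]
contact_force: [-4.8, -2.3, 3.9]
opening: 0.0074
grip_force: 71.2
[ 0.00077741  0.00208829  0.00150355  0.00117551  0.00163378 -0.00053534]
the job is handed in; nothing more can be done
None
```

I handed the job in with the carriage home against its stop and the tray held still at about 0.66 rad, its low corner still in the nest. All six discs are packed in that corner, though four lie in a row along one wall, so the last is about 85 mm from it; no verdict was returned.

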